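# Move the knife-handle blocks to the drying rack in order

### The job

The four freshly glued handle blocks standing in the plywood rack have to go to the empty grey rack to dry, and their order is the only record of which knife each belongs to. Move them all over so that they stand upright, one in each pocket and down on its floor, in the same left-to-right order as they stand now. Do not tip a block over, and leave the wax pot and the wooden offcut where they are.

Things in the scene. Friction and masses are not known exactly. Their poses are not given: they have to be found in the camera images.
- block_130: loose handle block of dark reddish hardwood, 130 mm long, standing on end with a small brass bush in its upper end; cross-section 40 mm along its x axis by 30 mm along its y axis. Origin: centre of its lower end face; z points up along the block, so the upper end is at z = 130 mm. It starts in one of the four pockets of the wooden rack, its x axis roughly across the rack.
- block_120: loose handle block of light brown wood (the slimmest of the four), 120 mm long, standing on end with a small brass bush in its upper end; cross-section 38 mm along its x axis by 25 mm along its y axis. Origin: centre of its lower end face; z points up along the block, so the upper end is at z = 120 mm. It starts in one of the four pockets of the wooden rack, its x axis roughly across the rack.
- block_110: loose handle block of very dark brown hardwood, 110 mm long, standing on end with a small brass bush in its upper end; cross-section 42 mm along its x axis by 28 mm along its y axis. Origin: centre of its lower end face; z points up along the block, so the upper end is at z = 110 mm. It starts in one of the four pockets of the wooden rack, its x axis roughly across the rack.
- block_140: loose handle block of light brown wood (the tallest and thickest of the four), 140 mm long, standing on end with a small brass bush in its upper end; cross-section 45 mm along its x axis by 35 mm along its y axis. Origin: centre of its lower end face; z points up along the block, so the upper end is at z = 140 mm. It starts in one of the four pockets of the wooden rack, its x axis roughly across the rack.
- wood_rack: plywood rack, fixed, full at the start, left or right of the other; 84 x 276 x 40 mm high. Four pockets 64 (x) x 54 (y) mm at x = 0, y = +99, +33, -33, -99 mm (left to right), floors 12 mm above its underside, open above, walls between 12 mm. Origin: centre of underside, on the bench; z up, +y roughly to the robot's left (turned up to 0.2 rad).
- steel_rack: grey painted rack, fixed, empty at the start, same shape; 84 x 276 x 40 mm high. Four pockets 64 (x) x 54 (y) mm at x = 0, y = +99, +33, -33, -99 mm (left to right), floors 12 mm above its underside, open above, walls between 12 mm. Origin: centre of underside, on the bench; z up, +y roughly to the robot's left (turned up to 0.2 rad).
- wax_pot: bystander: small round pot, 69 mm across and 41 mm high, standing loose on a cork pad between the racks; origin: centre of its underside, z up. Not to be moved.
- offcut: bystander: loose flat strip of reddish wood, 120 mm (its y) x 36 mm (its x) x 10 mm, lying on the bench in front of the racks; origin: centre of its underside. Not to be moved.
Things that resemble listed ones, but are neither listed nor needed, are in the scene too. Leave any blue or turquoise look-alike of the block_140 alone.

How it is judged:
By the outcome, as a careful person would: the job done as asked, in the order asked, and still so for the second after the job is handed in, with the robot touching nothing.
It also fails if it takes over 120 s, if anything falls off the work surface, if the arm or the gripper's body presses on something with over 40 N, if the wrist force passes 120 N, or if a joint passes its speed limit or range.

### The arm

A 6-joint arm with a two-finger parallel gripper is mounted at the origin on a cart in front of the work surface, level with it; the furniture and walls round the work are solid. World frame = base frame: x ahead of the robot, y to its left, z up, the work surface at z = 0. Lengths are in m, angles in degrees, forces in N, time in s.
With the tool pointing down it reaches from about 0.4 to 0.825 m from the base axis. Payload 7 kg.
Tool frame: the origin (TCP) lies midway between the tips of the shut fingers; the grasp point (between the pads) lies 19 mm behind it; z points along the fingers, y is the line along which they close (so a half turn about z gives the same grasp; the last joint's range is limited). The gripper opens to 88 mm and grips with 3 to 60 N. Pads are 19 mm wide; open, the fingers measure 130 mm over their backs; the gripper's body (78 mm by 193 mm) begins 47 mm behind the grasp point.
Start: joints at [90.017, 20.546, 0.682, 0, -70.136, -16.507], TCP at [0.192, 0.647, 0.227] pointing down, gripper open.
Joint ranges: [-176.03, 176.03], [-82.01, 121.73], [-58.28, 71.71], [-173.87, 95.51], [-174.79, -0.11], [-173.66, 173.66]. Speed limits (degrees/s): [136.94, 136.94, 172.46, 180, 180, 180].

### API

Orientations are given as [roll, pitch, yaw] about the fixed x, y, z axes, in that order (R = Rz(yaw) Ry(pitch) Rx(roll)).
In Python, from plant import r gives the robot as it stands. The module is installed in compiled form; this text tells all that it offers.
- The arm moves only by the tool play_rows, never from a script. Its argument "rows" is a list of rows, each an object with "slide": the shift along the tool's x, y, z as a fraction of full scale, a list of three; "delta_rot": the turn, a rotation vector about the tool's x, y, z as a fraction of full scale, a list of three; "fingers": the opening, from -1 (shut) to 1 (fully open). In form: [{"slide": [x, y, z], "delta_rot": [rx, ry, rz], "fingers": fingers}, ...]. A call has 1 to 8 rows; each row shifts and turns the commanded pose from where the row before left it, along the tool's axes as they then stand; what a row does not reach is not made up. Full scale, the value 1, is 0.15 m for a shift and 0.08 rad for a turn. A row lasts 1/8 s, in which the tool goes at most 62.5 mm and 10.7 degrees, less where a joint would pass 70% of its speed; a pose out of reach is approached as far as the arm can. A call with a number of a shift or a turn outside -1 to 1 is refused whole. A call with a gripper value outside its range is refused whole. The fingers move at their own pace and stop on an object; "squeeze" is the grip in N (left out, the last holds). Time passes only in rows, so rows that do not move let the fingers close. It gives the time, the measured TCP pose, the force, the opening and the grip force at its end, in the units of the state.
- r.get_state(): the state, without advancing time (a new reading comes with each control period).
- r.capture(name): name is "side" or "top"; returns a dict with "image" (384x512x3 uint8, blue, green, red), "fx", "fy", "cx", "cy" (pixels), "distortion" ([k1, k2, p1, p2, k3] as OpenCV has them; the pictures are not rectified), "R" (3x3) and "t" (3): a world point X has camera coordinates R X + t. Camera axes: x right, y down, z forward; pixel columns grow to the right and rows downward; lengths in m; the calibration is good to about 2 mm. A picture is of the moment at which its call begins. There is no depth.
- r.close_job(): hands the job in; it is judged then, once.
The state is a dict: "time_s": time; "joints": joint angles; "qd": joint speeds; "joint_torque": joint torques, N m; "tcp_pos": TCP position; "eef_rot": TCP orientation; "contact_force": force on the tool from outside, world axes, zero at the start; "moment": the same for the moment, N m; "gripper_width": finger opening in m; "gripper_force": force on a finger pad.
Only numpy, scipy, OpenCV 4.12 (cv2) and the standard library are available. Lean on these libraries where they do the work, as an engineer would, in place of code of your own. Each camera call takes 0.05 s, during which the arm holds its last target. There are 200 camera calls.

## Working session

There is one attempt and no reset: what is moved stays moved. The work goes in short steps, Python scripts to look and compute and a tool call to move; the robot and the scene stay as the last step left them, time stands still between calls to the robot, and variables do not carry over. Pictures are saved under pics/ and viewed, at most 16 in all, crops included, and the job is handed in when it is done.

Besides the shell and the picture viewer there is one more tool, called in YAML: its name, and indented under it one key for each argument. play_rows: Moves the arm, as the interface text tells. Shift numbers are shares of 0.15 m and turn numbers shares of 0.08 rad, none past 1 either way. Its arguments: {"type":"object","properties":{"rows":{"type":"array"},"squeeze":{"type":"number"}},"required":["rows"]}

```bash
mkdir -p pics; python3 - <<'E'
from plant import r
import cv2,numpy as np
s=r.get_state();print({k:np.round(v,3).tolist() for k,v in s.items()})
for n in("side","top"):
    c=r.capture(n);cv2.imwrite(f"pics/{n}0.png",c["image"])
    R=np.array(c["R"]);print(n,c["fx"],c["fy"],c["cx"],c["cy"],c["distortion"],(-R.T@np.array(c["t"])).round(3),R.round(2).tolist())
E
```

```text
{'time_s': 0.0, 'joints': [90.016, 20.592, 0.633, -0.021, -70.135, -16.507], 'qd': [-0.043, 0.031, -0.003, -0.003, -0.051, 0.059], 'joint_torque': [-0.001, -58.272, 29.305, 6.997, 0.007, -0.0], 'tcp_pos': [0.191, 0.647, 0.226], 'eef_rot': [179.904, -0.008, -16.499], 'contact_force': [-0.047, 1.126, -0.587], 'moment': [-0.032, -0.012, 0.054], 'gripper_force': 0.0, 'gripper_width': 0.088}
side 438.2610482377906 438.2610482377906 253.39842517689823 193.6854580773885 [-0.16264104  0.          0.          0.          0.        ] [ 0.082 -0.932  0.899] [[0.94, -0.35, 0.02], [-0.19, -0.56, -0.8], [0.29, 0.75, -0.59]]
top 389.29203352114246 389.29203352114246 252.15022259858273 189.89288887493387 [-0.04516156  0.          0.          0.          0.        ] [0.381 0.13  1.473] [[0.02, -1.0, -0.02], [-0.99, -0.02, -0.1], [0.1, 0.02, -1.0]]
```

View pics/side0.png

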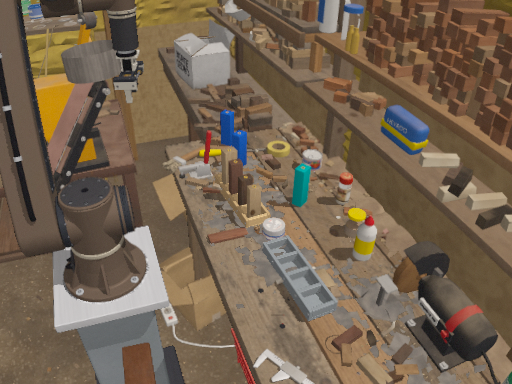

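View pics/top0.png

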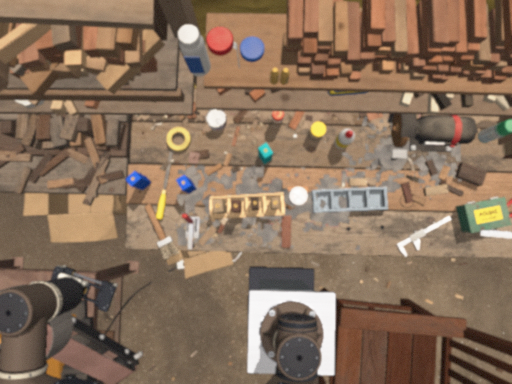

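The side view shows the full plywood rack near (245,195), the pot at (273,228), the grey rack at (300,275) and the offcut at (226,236). In the top view they are at (247,205), (298,196), (350,199) and (287,233). I'll zoom in on both.

```bash
cat > h.py <<'E'
from plant import r
import cv2,numpy as np
def cam(n):
    c=r.capture(n);c["K"]=np.array([[c["fx"],0,c["cx"]],[0,c["fy"],c["cy"]],[0,0,1.]])
    c["R"]=np.array(c["R"]);c["t"]=np.array(c["t"]);c["D"]=np.array(c["distortion"]);return c
def proj(c,X): return cv2.projectPoints(np.float64(X).reshape(-1,3),cv2.Rodrigues(c["R"])[0],c["t"],c["K"],c["D"])[0].reshape(-1,2)
def plane(c,px,z):
    u=cv2.undistortPoints(np.float64(px).reshape(-1,1,2),c["K"],c["D"]).reshape(-1,2)
    d=np.c_[u,np.ones(len(u))]@c["R"];o=-c["R"].T@c["t"]
    return o+d*((np.broadcast_to(z,len(u))-o[2])/d[:,2])[:,None]
def crop(c,x,y,w,h,k,name): cv2.imwrite(name,cv2.resize(c["image"][y:y+h,x:x+w],None,fx=k,fy=k,interpolation=cv2.INTER_CUBIC))
E
python3 - <<'E'
from h import *
s=cam("side");t=cam("top")
a=cv2.resize(s["image"][135:325,200:350],None,fx=4,fy=4,interpolation=cv2.INTER_CUBIC)[:600]
crop(s,195,135,150,120,5,"pics/s1.png"); crop(t,200,170,200,80,4,"pics/t1.png")
T=r.get_state()["tcp_pos"];print(proj(s,T),proj(t,T))
print(plane(t,[[208,205],[285,205],[313,198],[387,198]],.04).round(3))
E
```

```text
[[131.96907582  95.93473607]] [[ 95.01210808 283.66617649]]
[[ 0.462  0.317  0.04 ]
 [ 0.469  0.033  0.04 ]
 [ 0.497 -0.069  0.04 ]
 [ 0.503 -0.343  0.04 ]]
```

View pics/s1.png

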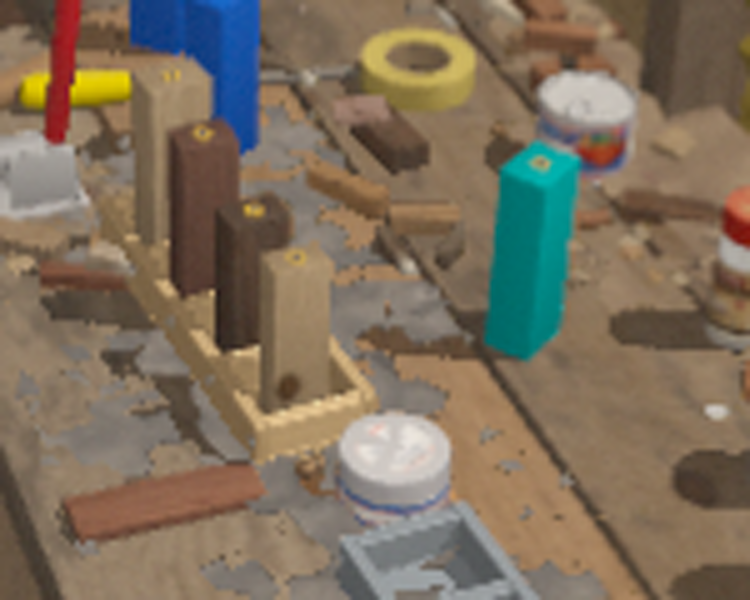

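View pics/t1.png

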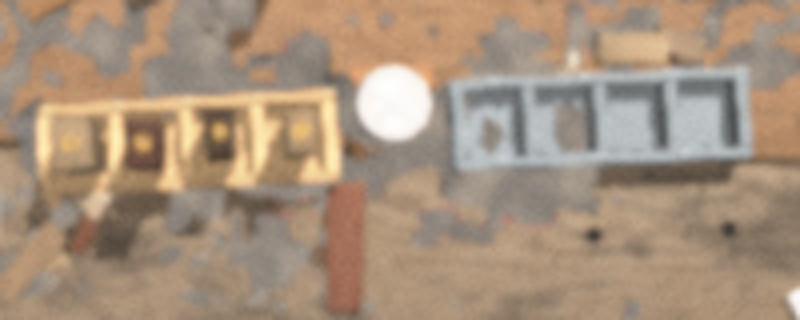

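The crops show, left to right, a tall light block, a reddish one, a very dark one and a slim light one. Their bushes are at side (229,150), (236,161), (246,177), (254,186) and top (217.5,206), (236,205), (255,203), (275.5,203). Next I triangulate these against the known heights.

```bash
python3 - <<'E'
from h import *
s=cam("side");t=cam("top")
S=[[229.4,150],[235.8,161.4],[245.8,176.8],[254,186.4]];T=[[217.5,205.75],[235.75,205.25],[254.75,202.75],[275.5,202.75]]
un=lambda c,p:cv2.undistortPoints(np.float64(p).reshape(-1,1,2),c["K"],c["D"]).reshape(-1,2).T
X=cv2.triangulatePoints(np.c_[s["R"],s["t"]],np.c_[t["R"],t["t"]],un(s,S),un(t,T));X=(X[:3]/X[3]).T
print("tri",X.round(3).tolist())
z=np.array([.152,.142,.122,.132]);print("side",plane(s,S,z).round(3).tolist(),"top",plane(t,T,z).round(3).tolist())
def rack(P,n):
    C=plane(t,np.array(P)/4+[200,170],.04)[:,:2]
    print(n,C.mean(0).round(4),[np.linalg.norm(C[i]-C[(i+1)%4]).round(3) for i in range(4)],[np.degrees(np.arctan2(-(C[b]-C[a])[0],(C[b]-C[a])[1])).round(1) for a,b in((1,0),(2,3))])
rack([(452,82),(745,68),(750,157),(460,170)],"steel hand")
rack([(38,106),(336,88),(342,182),(46,192)],"wood hand")
hsv=cv2.cvtColor(t["image"],cv2.COLOR_BGR2HSV)
for n,lo,hi,roi in(("steel",(95,35,60),(115,140,255),(305,180,92,40)),("wood",(14,60,130),(30,255,255),(203,185,86,38))):
    x,y,w,h=roi;m=np.zeros(hsv.shape[:2],np.uint8);m[y:y+h,x:x+w]=cv2.inRange(hsv,lo,hi)[y:y+h,x:x+w]
    k=max(cv2.findContours(m,0,2)[0],key=cv2.contourArea);b=cv2.boxPoints(cv2.minAreaRect(k));print(n,b.round(1).tolist(),(cv2.minAreaRect(k)))
    b=(b-[200,170])*4; b=b[np.argsort(b[:,0])];l=b[:2][np.argsort(b[:2,1])];q=b[2:][np.argsort(b[2:,1])]
    rack([l[0],q[0],q[1],l[1]],n+" mask")
E
```

```text
tri [[0.456, 0.27, 0.15], [0.459, 0.209, 0.142], [0.47, 0.144, 0.121], [0.471, 0.072, 0.132]]
side [[0.456, 0.267, 0.152], [0.459, 0.208, 0.142], [0.47, 0.142, 0.122], [0.471, 0.072, 0.132]] top [[0.454, 0.27, 0.152], [0.458, 0.209, 0.142], [0.469, 0.144, 0.122], [0.47, 0.072, 0.132]]
steel hand [ 0.4938 -0.2078] [np.float64(0.272), np.float64(0.082), np.float64(0.268), np.float64(0.081)] [np.float64(4.0), np.float64(3.8)]
wood hand [0.4641 0.171 ] [np.float64(0.276), np.float64(0.087), np.float64(0.272), np.float64(0.08)] [np.float64(4.8), np.float64(3.3)]Traceback (most recent call last):
  File "<stdin>", line 16, in <module>
ValueError: max() iterable argument is empty
```

play_rows:
  rows:
    - {"slide":[0,0,-0.03],"delta_rot":[0,0,1],"fingers":1}
    - {"slide":[0,0,-0.03],"delta_rot":[0,0,1],"fingers":1}
    - {"slide":[0,0,-0.03],"delta_rot":[0,0,1],"fingers":1}
    - {"slide":[0,0,-0.03],"delta_rot":[0,0,1],"fingers":1}
    - {"slide":[0,0,-0.03],"delta_rot":[0,0,1],"fingers":1}
    - {"slide":[0,0,-0.03],"delta_rot":[0,0,1],"fingers":1}
    - {"slide":[0,0,-0.03],"delta_rot":[0,0,1],"fingers":1}
    - {"slide":[0,0,0],"delta_rot":[0,0,1],"fingers":1}
  squeeze: 25

```text
time_s: 1.3
tcp_pos: [0.1916, 0.6473, 0.2585]
eef_rot: [-180.0, 0.0, -53.3]
contact_force: [-0.5, -0.6, -0.7]
gripper_width: 0.0876
gripper_force: 0.0
```

```bash
python3 - <<'E'
from h import *
s=cam("side")
crop(s,255,230,90,90,6,"pics/s2.png")
E
```

```text
(no output)
```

View pics/s2.png

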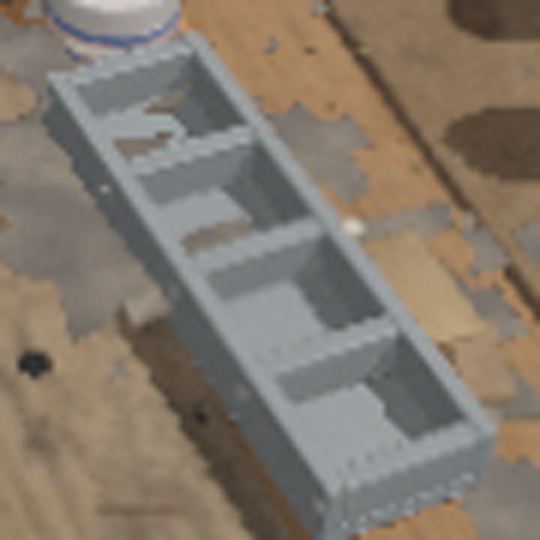

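play_rows:
  rows:
    - {"slide":[0,0,0],"delta_rot":[0,0,1],"fingers":1}
    - {"slide":[0,0,0],"delta_rot":[0,0,1],"fingers":1}
    - {"slide":[0,0,0],"delta_rot":[0,0,1],"fingers":1}
    - {"slide":[0,0,0],"delta_rot":[0,0,1],"fingers":1}
    - {"slide":[0,0,0],"delta_rot":[0,0,1],"fingers":1}
    - {"slide":[0,0,0],"delta_rot":[0,0,1],"fingers":1}
    - {"slide":[0,0,0],"delta_rot":[0,0,1],"fingers":1}
    - {"slide":[0,0,0],"delta_rot":[0,0,0.17],"fingers":1}

```text
time_s: 2.35
tcp_pos: [0.1916, 0.6471, 0.2579]
eef_rot: [180.0, -0.0, -86.0]
contact_force: [-0.5, 0.0, 0.4]
gripper_width: 0.0877
gripper_force: 0.0
```

The grey rack's top rim corners in the side view are at about (263.3,243), (287.5,236.3), (337,302) and (309.2,312.5). Pockets 1 and 2 show worn-looking patches on the floor.

play_rows:
  rows:
    - {"slide":[0.36,-0.145,0],"delta_rot":[0,0,0],"fingers":1}
    - {"slide":[0.36,-0.145,0],"delta_rot":[0,0,0],"fingers":1}
    - {"slide":[0.36,-0.145,0],"delta_rot":[0,0,0],"fingers":1}
    - {"slide":[0.36,-0.145,0],"delta_rot":[0,0,0],"fingers":1}
    - {"slide":[0.36,-0.145,0],"delta_rot":[0,0,0],"fingers":1}
    - {"slide":[0.36,-0.145,0],"delta_rot":[0,0,0],"fingers":1}
    - {"slide":[0.36,-0.145,0],"delta_rot":[0,0,0],"fingers":1}
    - {"slide":[0.36,-0.145,0],"delta_rot":[0,0,0],"fingers":1}

```text
time_s: 3.35
tcp_pos: [0.3956, 0.2266, 0.2585]
eef_rot: [-180.0, 0.0, -85.9]
contact_force: [1.9, 0.6, 1.0]
gripper_width: 0.0878
gripper_force: 0.0
```

play_rows:
  rows:
    - {"slide":[0.36,-0.145,0],"delta_rot":[0,0,0],"fingers":1}
    - {"slide":[0.36,-0.145,0],"delta_rot":[0,0,0],"fingers":1}
    - {"slide":[0.35,-0.14,0],"delta_rot":[0,0,0],"fingers":1}
    - {"slide":[0,0,0],"delta_rot":[0,0,0],"fingers":1}

```text
time_s: 3.85
tcp_pos: [0.4714, 0.0694, 0.258]
eef_rot: [180.0, -0.0, -86.2]
contact_force: [-0.4, 0.4, -0.8]
gripper_width: 0.0877
gripper_force: 0.0
```

```bash
cat >> h.py <<'E'
def togo(x,y,z,yaw=None):
    "slide to a TCP target, in full-scale shares of tool axes"
    from scipy.spatial.transform import Rotation as Q
    s=r.get_state();M=Q.from_euler("xyz",s["eef_rot"],degrees=True)
    print(np.round(s["tcp_pos"],4),"slide",(M.inv().apply(np.array([x,y,z])-s["tcp_pos"])/.15).round(3))
E
python3 - <<'E'
from h import *
s=cam("side")
C=plane(s,[(263.3,243),(287.5,236.3),(337,302),(309.2,312.5)],.04)[:,:2]
print(C.round(3).tolist(),C.mean(0).round(4),[np.linalg.norm(C[i]-C[(i+1)%4]).round(3) for i in range(4)],[np.degrees(np.arctan2(-(C[b]-C[a])[0],(C[b]-C[a])[1])).round(1) for a,b in((3,0),(2,1))])
togo(.471,.072,.101)
crop(s,195,135,120,90,6,"pics/s3.png")
E
```

```text
[[0.446, -0.079], [0.524, -0.075], [0.543, -0.344], [0.462, -0.349]] [ 0.4937 -0.2117] [np.float64(0.078), np.float64(0.269), np.float64(0.081), np.float64(0.271)] [np.float64(3.3), np.float64(4.0)]
[0.471  0.0709 0.2579] slide [-8.000e-03 -1.000e-03  1.046e+00]
```

View pics/s3.png

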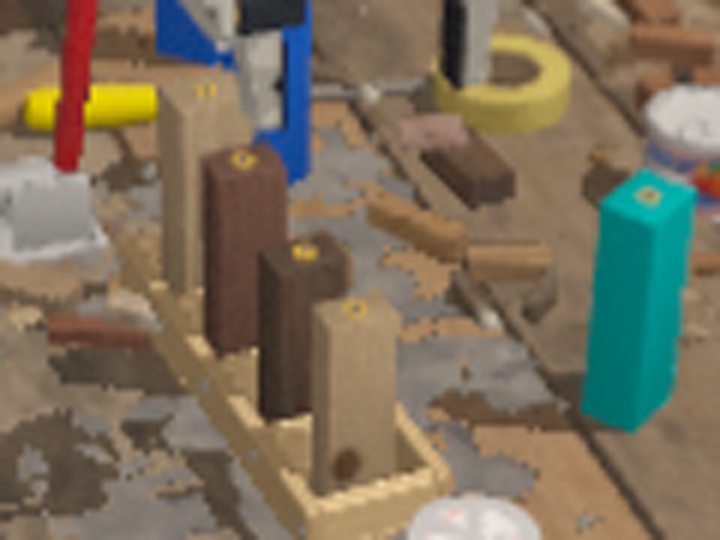

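The fingers hang clear above; the slim block's bush (355,309) is still where I measured it. I go down and grip it about 20 mm below its top.

play_rows:
  rows:
    - {"slide":[0,0,0.3],"delta_rot":[0,0,0],"fingers":1}
    - {"slide":[0,0,0.3],"delta_rot":[0,0,0],"fingers":1}
    - {"slide":[0,0,0.3],"delta_rot":[0,0,0],"fingers":1}
    - {"slide":[0,0,0.2],"delta_rot":[0,0,0],"fingers":1}
    - {"slide":[0,0,0],"delta_rot":[0,0,0],"fingers":0.2}
    - {"slide":[0,0,0],"delta_rot":[0,0,0],"fingers":0.1}
    - {"slide":[0,0,0],"delta_rot":[0,0,0],"fingers":0}
    - {"slide":[0,0,0],"delta_rot":[0,0,0],"fingers":-0.1}
  squeeze: 25

```text
time_s: 4.9
tcp_pos: [0.4712, 0.0731, 0.0941]
eef_rot: [-179.9, 0.1, -86.0]
contact_force: [0.8, -0.4, -0.1]
gripper_width: 0.0535
gripper_force: 0.0
```

play_rows:
  rows:
    - {"slide":[0,0,0],"delta_rot":[0,0,0],"fingers":-0.2}
    - {"slide":[0,0,0],"delta_rot":[0,0,0],"fingers":-1}
    - {"slide":[0,0,0],"delta_rot":[0,0,0],"fingers":-1}
    - {"slide":[0,0,0],"delta_rot":[0,0,0],"fingers":-1}
    - {"slide":[0,0,-0.05],"delta_rot":[0,0,0],"fingers":-1}
    - {"slide":[0,0,-0.15],"delta_rot":[0,0,0],"fingers":-1}
    - {"slide":[0,0,-0.2],"delta_rot":[0,0,0],"fingers":-1}
    - {"slide":[0,0,-0.15],"delta_rot":[0,0,0],"fingers":-1}

```text
time_s: 5.9
tcp_pos: [0.4706, 0.0726, 0.1768]
eef_rot: [-180.0, 0.0, -86.0]
contact_force: [0.2, -0.5, -0.7]
gripper_width: 0.0377
gripper_force: 25.0
```

```bash
python3 - <<'E'
from h import *
s=cam("side")
# bush in hand sits ~ at TCP xy
a=np.radians(3.9);c=np.array([.494,-.210])
for y in(.099,.033,-.033,-.099): print((c+y*np.array([-np.sin(a),np.cos(a)])).round(4))
x,y=c-.099*np.array([-np.sin(a),np.cos(a)]);togo(x,y,.175)
crop(s,195,115,120,90,6,"pics/s4.png")
E
```

```text
[ 0.4873 -0.1112]
[ 0.4918 -0.1771]
[ 0.4962 -0.2429]
[ 0.5007 -0.3088]
[0.472  0.0731 0.1796] slide [ 2.553 -0.013  0.028]
```

View pics/s4.png

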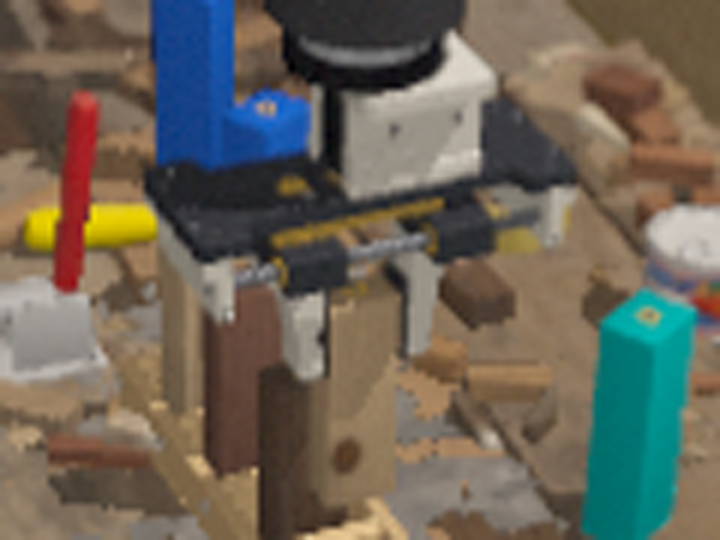

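The slim block is held (37.7 mm wide, 25 N) and hangs upright in the fingers. I carry it to pocket 4.

play_rows:
  rows:
    - {"slide":[0.15,0,0],"delta_rot":[0,0,0],"fingers":-1}
    - {"slide":[0.35,0,0],"delta_rot":[0,0,0],"fingers":-1}
    - {"slide":[0.4,-0.005,0],"delta_rot":[0,0,0],"fingers":-1}
    - {"slide":[0.4,0,0],"delta_rot":[0,0,0],"fingers":-1}
    - {"slide":[0.4,-0.005,0],"delta_rot":[0,0,0],"fingers":-1}
    - {"slide":[0.4,0,0],"delta_rot":[0,0,0],"fingers":-1}
    - {"slide":[0.3,0,0],"delta_rot":[0,0,0],"fingers":-1}
    - {"slide":[0.15,0,0],"delta_rot":[0,0,0],"fingers":-1}

```text
time_s: 6.95
tcp_pos: [0.4979, -0.3111, 0.1748]
eef_rot: [179.9, 0.0, -86.2]
contact_force: [0.7, 0.9, -1.3]
gripper_width: 0.0379
gripper_force: 25.0
```

play_rows:
  rows:
    - {"slide":[0,0,0],"delta_rot":[0,0,0],"fingers":-1}
    - {"slide":[0,0,0.1],"delta_rot":[0,0,0],"fingers":-1}
    - {"slide":[0,0,0.1],"delta_rot":[0,0,0],"fingers":-1}

```text
time_s: 7.32
tcp_pos: [0.4983, -0.3078, 0.1443]
eef_rot: [180.0, 0.0, -86.0]
contact_force: [0.6, -0.5, -0.6]
gripper_width: 0.0382
gripper_force: 25.0
```

```bash
python3 - <<'E'
from h import *
s=cam("side")
togo(.5007,-.3088,.094)
crop(s,270,230,100,90,6,"pics/s5.png")
E
```

```text
[ 0.4972 -0.3072  0.142 ] slide [ 0.013 -0.024  0.32 ]
```

View pics/s5.png

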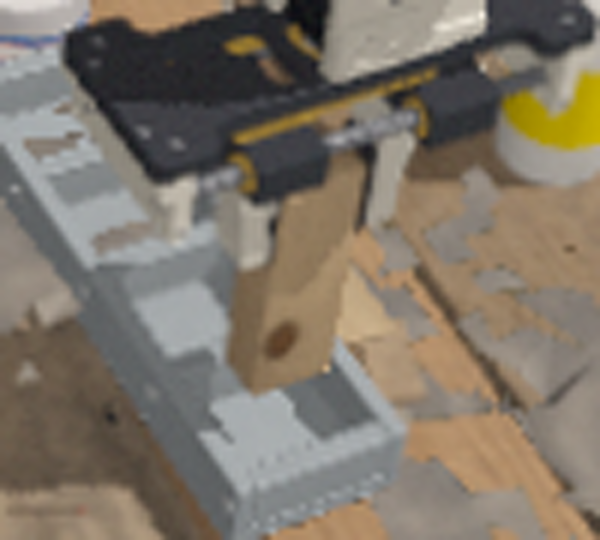

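The picture shows the block swung in the pads: its left edge runs (285,190)→(232,355) and its right edge (365,190)→(330,370), so its foot trails. I'll measure the lean in the plane it can swing in.

```bash
cat >> h.py <<'E'
def lean(c,px,off,o0,yaw=3.9):
    "rays onto the vertical plane at rack-x offset off from point o0; returns (along rack y, z) and the lean"
    a=np.radians(yaw);n=np.array([np.cos(a),np.sin(a),0]);e=np.array([-np.sin(a),np.cos(a),0])
    u=cv2.undistortPoints(np.float64(px).reshape(-1,1,2),c["K"],c["D"]).reshape(-1,2)
    d=np.c_[u,np.ones(len(u))]@c["R"];o=-c["R"].T@c["t"];o0=np.array(o0)
    X=o+d*((off-(o-o0)@n)/(d@n))[:,None]
    v=X[0]-X[1];print(((X-o0)@e).round(4),X[:,2].round(4),"lean deg (top toward +y)",np.degrees(np.arctan2(v@e,v[2])).round(1))
E
python3 - <<'E'
from h import *
s=cam("side");T=r.get_state()["tcp_pos"]
f=lambda L:np.array(L)/6+[270,230]
lean(s,f([(285,190),(232,355)]),-.019,T);lean(s,f([(365,190),(330,370)]),.019,T)
# gripper finger reference (vertical, on -x side)
lean(s,f([(228,195),(235,265)]),-.03,T)
# wood rack block 110 reference s3
lean(s,np.array([(313,310),(313,480)])/6+[195,135],-.019,[.471,.072,0])
cv2.imwrite("pics/s6.png",cv2.resize(s["image"][250:310,290:350],None,fx=10,fy=10,interpolation=cv2.INTER_CUBIC))
E
```

```text
[-0.0141  0.0036] [0.1857 0.0726] lean deg (top toward +y) -8.9
[-0.0147 -0.0141] [0.1709 0.0642] lean deg (top toward +y) -0.3
[ 0.007  -0.0043] [0.1678 0.1393] lean deg (top toward +y) 21.8
[0.0068 0.0034] [0.1317 0.0242] lean deg (top toward +y) 1.8
```

View pics/s6.png

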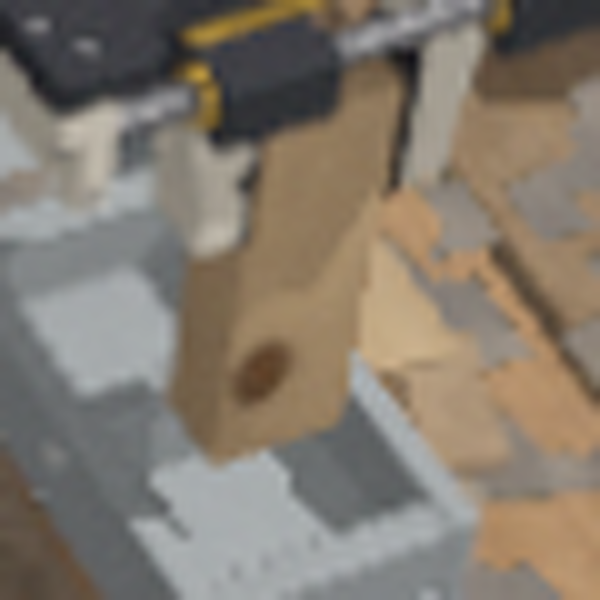

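```bash
python3 - <<'E'
from h import *
s=cam("side");T=r.get_state()["tcp_pos"]
f=lambda L:np.array(L)/10+[290,250]
lean(s,f([(262,150),(213,462)]),-.019,T);lean(s,f([(400,80),(350,415)]),.019,T)
togo(.5007,-.3088,.094)
E
```

```text
[-0.0099 -0.0104] [0.1711 0.0612] lean deg (top toward +y) 0.3
[-0.008  -0.0128] [0.177  0.0636] lean deg (top toward +y) 2.4
[ 0.4979 -0.3078  0.1442] slide [ 0.008 -0.019  0.334]
```

The two clean edges lean only 0.3° and 2.4°, so the tilt was perspective. The foot is at z≈0.062, as expected, so I lower it.

play_rows:
  rows:
    - {"slide":[0.005,-0.015,0.08],"delta_rot":[0,0,0],"fingers":-1}
    - {"slide":[0,0,0.1],"delta_rot":[0,0,0],"fingers":-1}
    - {"slide":[0,0,0.08],"delta_rot":[0,0,0],"fingers":-1}
    - {"slide":[0,0,0.04],"delta_rot":[0,0,0],"fingers":-1}
    - {"slide":[0,0,0.02],"delta_rot":[0,0,0],"fingers":-1}
    - {"slide":[0,0,0.01],"delta_rot":[0,0,0],"fingers":-1}
    - {"slide":[0,0,0],"delta_rot":[0,0,0],"fingers":-1}

```text
time_s: 8.35
tcp_pos: [0.5011, -0.3095, 0.0963]
eef_rot: [-180.0, -0.0, -86.0]
contact_force: [0.6, -0.1, -1.7]
gripper_width: 0.0382
gripper_force: 25.0
```

play_rows:
  rows:
    - {"slide":[0,0,0.007],"delta_rot":[0,0,0],"fingers":-1}
    - {"slide":[0,0,0],"delta_rot":[0,0,0],"fingers":-1}

```text
time_s: 8.6
tcp_pos: [0.501, -0.3094, 0.0952]
eef_rot: [-180.0, -0.0, -86.0]
contact_force: [0.2, -0.1, -1.2]
gripper_width: 0.038
gripper_force: 25.0
```

play_rows:
  rows:
    - {"slide":[0,0,0.007],"delta_rot":[0,0,0],"fingers":-1}
    - {"slide":[0,0,0],"delta_rot":[0,0,0],"fingers":-1}

```text
time_s: 8.85
tcp_pos: [0.5009, -0.3094, 0.0939]
eef_rot: [180.0, 0.0, -86.0]
contact_force: [-0.2, 0.3, -1.6]
gripper_width: 0.0377
gripper_force: 25.0
```

play_rows:
  rows:
    - {"slide":[0,0,0.007],"delta_rot":[0,0,0],"fingers":-1}
    - {"slide":[0,0,0],"delta_rot":[0,0,0],"fingers":-1}

```text
time_s: 9.1
tcp_pos: [0.5011, -0.3096, 0.0934]
eef_rot: [-180.0, -0.0, -86.0]
contact_force: [-0.7, 0.3, 4.7]
gripper_width: 0.0381
gripper_force: 25.0
```

play_rows:
  rows:
    - {"slide":[0,0,0.007],"delta_rot":[0,0,0],"fingers":-1}
    - {"slide":[0,0,0],"delta_rot":[0,0,0],"fingers":-1}

```text
time_s: 9.35
tcp_pos: [0.5013, -0.3097, 0.0933]
eef_rot: [-179.9, -0.1, -86.0]
contact_force: [-3.3, 2.7, 12.0]
gripper_width: 0.0378
gripper_force: 25.0
```

It's on the floor (12 N). I ease off, release slowly, rise and go back for the very dark block.

play_rows:
  rows:
    - {"slide":[0,0,-0.008],"delta_rot":[0,0,0],"fingers":-1}
    - {"slide":[0,0,0],"delta_rot":[0,0,0],"fingers":-0.05}
    - {"slide":[0,0,0],"delta_rot":[0,0,0],"fingers":0.2}
    - {"slide":[0,0,0],"delta_rot":[0,0,0],"fingers":1}
    - {"slide":[0,0,0],"delta_rot":[0,0,0],"fingers":1}
    - {"slide":[0,0,0],"delta_rot":[0,0,0],"fingers":1}
    - {"slide":[0,0,-0.1],"delta_rot":[0,0,0],"fingers":1}
    - {"slide":[0,0,-0.3],"delta_rot":[0,0,0],"fingers":1}

```text
time_s: 10.35
tcp_pos: [0.4995, -0.3089, 0.1524]
eef_rot: [179.8, 0.1, -86.0]
contact_force: [1.1, -0.1, 0.2]
gripper_width: 0.0873
gripper_force: 0.0
```

play_rows:
  rows:
    - {"slide":[0,0,-0.4],"delta_rot":[0,0,0],"fingers":1}
    - {"slide":[0,0,-0.3],"delta_rot":[0,0,0],"fingers":1}

```text
time_s: 10.6
tcp_pos: [0.5013, -0.3097, 0.2622]
eef_rot: [-179.8, -0.1, -86.0]
contact_force: [1.0, -1.0, -0.6]
gripper_width: 0.0876
gripper_force: 0.0
```

```bash
python3 - <<'E'
from h import *
s=cam("side");togo(.4695,.143,.25)
crop(s,255,220,90,90,6,"pics/s7.png")
E
```

```text
[ 0.5033 -0.3111  0.2685] slide [-3.036  0.013  0.105]
```

View pics/s7.png

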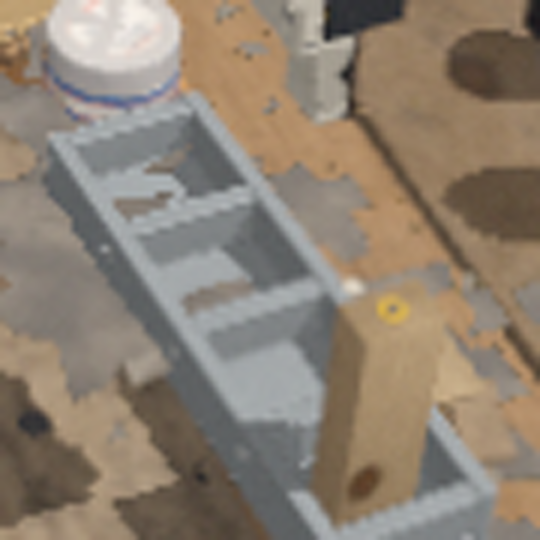

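The slim block stands upright in pocket 4, with its bush at (393,308). Next is the very dark block.

play_rows:
  rows:
    - {"slide":[-0.38,0.002,0],"delta_rot":[0,0,0],"fingers":1}
    - {"slide":[-0.38,0.002,0],"delta_rot":[0,0,0],"fingers":1}
    - {"slide":[-0.38,0.002,0],"delta_rot":[0,0,0],"fingers":1}
    - {"slide":[-0.38,0.002,0],"delta_rot":[0,0,0],"fingers":1}
    - {"slide":[-0.38,0.002,0],"delta_rot":[0,0,0],"fingers":1}
    - {"slide":[-0.38,0.002,0],"delta_rot":[0,0,0],"fingers":1}
    - {"slide":[-0.38,0,0],"delta_rot":[0,0,0],"fingers":1}
    - {"slide":[-0.38,0,0],"delta_rot":[0,0,0],"fingers":1}

```text
time_s: 11.65
tcp_pos: [0.4671, 0.1472, 0.2593]
eef_rot: [-179.9, 0.1, -86.0]
contact_force: [0.5, 0.6, 0.3]
gripper_width: 0.0875
gripper_force: 0.0
```

play_rows:
  rows:
    - {"slide":[0,0,0],"delta_rot":[0,0,0],"fingers":1}
    - {"slide":[0,0,0],"delta_rot":[0,0,0],"fingers":1}

```text
time_s: 11.9
tcp_pos: [0.4673, 0.1455, 0.2585]
eef_rot: [-180.0, 0.0, -86.0]
contact_force: [0.8, -1.4, 0.0]
gripper_width: 0.0879
gripper_force: 0.0
```

```bash
python3 -c "
from h import *
togo(.4695,.143,.083)"
```

```text
[0.4673 0.1455 0.2585] slide [ 0.018 -0.013  1.17 ]
```

play_rows:
  rows:
    - {"slide":[0.018,-0.013,0.3],"delta_rot":[0,0,0],"fingers":1}
    - {"slide":[0,0,0.35],"delta_rot":[0,0,0],"fingers":1}
    - {"slide":[0,0,0.3],"delta_rot":[0,0,0],"fingers":1}
    - {"slide":[0,0,0.22],"delta_rot":[0,0,0],"fingers":1}
    - {"slide":[0,0,0],"delta_rot":[0,0,0],"fingers":0.3}
    - {"slide":[0,0,0],"delta_rot":[0,0,0],"fingers":0.15}
    - {"slide":[0,0,0],"delta_rot":[0,0,0],"fingers":0.05}
    - {"slide":[0,0,0],"delta_rot":[0,0,0],"fingers":-0.1}

```text
time_s: 12.9
tcp_pos: [0.4702, 0.1432, 0.0837]
eef_rot: [-179.9, 0.1, -86.0]
contact_force: [-0.1, 1.2, 0.1]
gripper_width: 0.0532
gripper_force: 0.0
```

play_rows:
  rows:
    - {"slide":[0,0,0],"delta_rot":[0,0,0],"fingers":-1}
    - {"slide":[0,0,0],"delta_rot":[0,0,0],"fingers":-1}
    - {"slide":[0,0,0],"delta_rot":[0,0,0],"fingers":-1}
    - {"slide":[0,0,-0.05],"delta_rot":[0,0,0],"fingers":-1}
    - {"slide":[0,0,-0.15],"delta_rot":[0,0,0],"fingers":-1}
    - {"slide":[0,0,-0.2],"delta_rot":[0,0,0],"fingers":-1}
    - {"slide":[0,0,-0.15],"delta_rot":[0,0,0],"fingers":-1}
    - {"slide":[0,0,0],"delta_rot":[0,0,0],"fingers":-1}

```text
time_s: 13.9
tcp_pos: [0.4704, 0.1434, 0.1668]
eef_rot: [-179.8, 0.1, -86.0]
contact_force: [-0.7, 0.5, -2.2]
gripper_width: 0.0423
gripper_force: 24.7
```

```bash
python3 -c "
from h import *
togo(.4962,-.2429,.165)"
```

```text
[0.4704 0.1434 0.1668] slide [2.581 0.008 0.007]
```

play_rows:
  rows:
    - {"slide":[0.15,0,0],"delta_rot":[0,0,0],"fingers":-1}
    - {"slide":[0.35,0,0],"delta_rot":[0,0,0],"fingers":-1}
    - {"slide":[0.4,0.005,0],"delta_rot":[0,0,0],"fingers":-1}
    - {"slide":[0.4,0,0],"delta_rot":[0,0,0],"fingers":-1}
    - {"slide":[0.4,0,0],"delta_rot":[0,0,0],"fingers":-1}
    - {"slide":[0.4,0,0],"delta_rot":[0,0,0],"fingers":-1}
    - {"slide":[0.3,0,0],"delta_rot":[0,0,0],"fingers":-1}
    - {"slide":[0.18,0,0],"delta_rot":[0,0,0],"fingers":-1}

```text
time_s: 14.9
tcp_pos: [0.4947, -0.2453, 0.1636]
eef_rot: [179.9, 0.0, -86.1]
contact_force: [0.7, -0.0, 0.0]
gripper_width: 0.0421
gripper_force: 24.7
```

play_rows:
  rows:
    - {"slide":[0,0,0],"delta_rot":[0,0,0],"fingers":-1}
    - {"slide":[0,0,0],"delta_rot":[0,0,0],"fingers":-1}
    - {"slide":[0,0,0.1],"delta_rot":[0,0,0],"fingers":-1}
    - {"slide":[0,0,0.1],"delta_rot":[0,0,0],"fingers":-1}
    - {"slide":[0,0,0],"delta_rot":[0,0,0],"fingers":-1}

```text
time_s: 15.52
tcp_pos: [0.4945, -0.2426, 0.1331]
eef_rot: [179.8, 0.1, -86.0]
contact_force: [-0.2, 0.8, -1.1]
gripper_width: 0.0422
gripper_force: 24.7
```

```bash
python3 - <<'E'
from h import *
s=cam("side");togo(.4962,-.2429,.084)
crop(s,265,215,90,90,6,"pics/s8.png")
E
```

```text
[ 0.4952 -0.2429  0.1341] slide [ 0.001 -0.007  0.334]
```

View pics/s8.png

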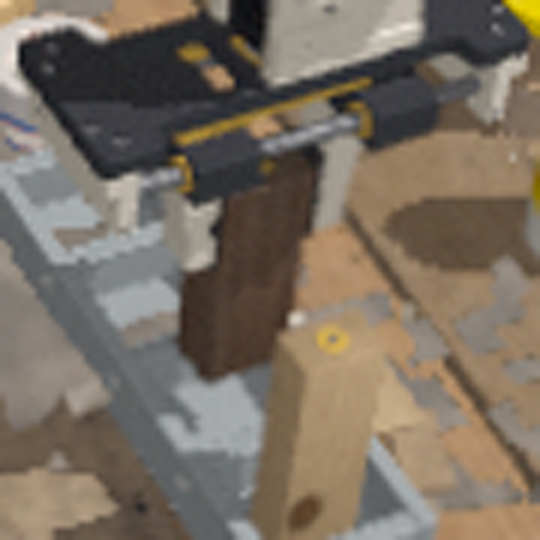

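The dark block hangs vertically over pocket 3, with its foot at about (210,375), and the slim block is undisturbed. I lower it.

play_rows:
  rows:
    - {"slide":[0,-0.007,0.08],"delta_rot":[0,0,0],"fingers":-1}
    - {"slide":[0,0,0.1],"delta_rot":[0,0,0],"fingers":-1}
    - {"slide":[0,0,0.08],"delta_rot":[0,0,0],"fingers":-1}
    - {"slide":[0,0,0.04],"delta_rot":[0,0,0],"fingers":-1}
    - {"slide":[0,0,0.02],"delta_rot":[0,0,0],"fingers":-1}
    - {"slide":[0,0,0.007],"delta_rot":[0,0,0],"fingers":-1}
    - {"slide":[0,0,0],"delta_rot":[0,0,0],"fingers":-1}

```text
time_s: 16.45
tcp_pos: [0.497, -0.2432, 0.0863]
eef_rot: [-180.0, -0.0, -86.0]
contact_force: [0.2, 1.1, -0.5]
gripper_width: 0.0425
gripper_force: 24.7
```

play_rows:
  rows:
    - {"slide":[0,0,0.007],"delta_rot":[0,0,0],"fingers":-1}
    - {"slide":[0,0,0],"delta_rot":[0,0,0],"fingers":-1}

```text
time_s: 16.7
tcp_pos: [0.4968, -0.2432, 0.0851]
eef_rot: [-180.0, -0.0, -86.0]
contact_force: [-0.4, -0.3, 0.0]
gripper_width: 0.042
gripper_force: 24.7
```

play_rows:
  rows:
    - {"slide":[0,0,0.005],"delta_rot":[0,0,0],"fingers":-1}
    - {"slide":[0,0,0],"delta_rot":[0,0,0],"fingers":-1}

```text
time_s: 16.95
tcp_pos: [0.4968, -0.2432, 0.0842]
eef_rot: [-180.0, 0.0, -86.0]
contact_force: [-0.2, 0.2, -0.7]
gripper_width: 0.0422
gripper_force: 24.7
```

play_rows:
  rows:
    - {"slide":[0,0,0.005],"delta_rot":[0,0,0],"fingers":-1}
    - {"slide":[0,0,0],"delta_rot":[0,0,0],"fingers":-1}

```text
time_s: 17.2
tcp_pos: [0.4967, -0.2432, 0.0834]
eef_rot: [180.0, 0.0, -86.0]
contact_force: [0.0, 0.5, -1.5]
gripper_width: 0.0419
gripper_force: 24.7
```

play_rows:
  rows:
    - {"slide":[0,0,0.005],"delta_rot":[0,0,0],"fingers":-1}
    - {"slide":[0,0,0],"delta_rot":[0,0,0],"fingers":-1}

```text
time_s: 17.45
tcp_pos: [0.4969, -0.2433, 0.0831]
eef_rot: [-180.0, -0.0, -86.0]
contact_force: [-0.8, -0.2, 3.7]
gripper_width: 0.0421
gripper_force: 24.7
```

Contact. I release, rise and go to the reddish block.

play_rows:
  rows:
    - {"slide":[0,0,-0.002],"delta_rot":[0,0,0],"fingers":0}
    - {"slide":[0,0,0],"delta_rot":[0,0,0],"fingers":0.2}
    - {"slide":[0,0,0],"delta_rot":[0,0,0],"fingers":1}
    - {"slide":[0,0,0],"delta_rot":[0,0,0],"fingers":1}
    - {"slide":[0,0,0],"delta_rot":[0,0,0],"fingers":1}
    - {"slide":[0,0,-0.2],"delta_rot":[0,0,0],"fingers":1}
    - {"slide":[0,0,-0.4],"delta_rot":[0,0,0],"fingers":1}
    - {"slide":[0,0,-0.4],"delta_rot":[0,0,0],"fingers":1}

```text
time_s: 18.45
tcp_pos: [0.4964, -0.2432, 0.2345]
eef_rot: [179.9, 0.0, -86.0]
contact_force: [1.0, 0.3, -0.5]
gripper_width: 0.0876
gripper_force: 0.0
```

play_rows:
  rows:
    - {"slide":[0,0,-0.2],"delta_rot":[0,0,0],"fingers":1}
    - {"slide":[-0.38,0.004,0],"delta_rot":[0,0,0],"fingers":1}
    - {"slide":[-0.38,0.004,0],"delta_rot":[0,0,0],"fingers":1}
    - {"slide":[-0.38,0.004,0],"delta_rot":[0,0,0],"fingers":1}
    - {"slide":[-0.38,0.004,0],"delta_rot":[0,0,0],"fingers":1}
    - {"slide":[-0.38,0.004,0],"delta_rot":[0,0,0],"fingers":1}
    - {"slide":[-0.38,0.004,0],"delta_rot":[0,0,0],"fingers":1}
    - {"slide":[-0.38,0.004,0],"delta_rot":[0,0,0],"fingers":1}

```text
time_s: 19.45
tcp_pos: [0.4644, 0.1564, 0.2633]
eef_rot: [-180.0, 0.0, -86.0]
contact_force: [1.1, -1.2, 0.6]
gripper_width: 0.0878
gripper_force: 0.0
```

play_rows:
  rows:
    - {"slide":[-0.35,0.004,0],"delta_rot":[0,0,0],"fingers":1}
    - {"slide":[0,0,0],"delta_rot":[0,0,0],"fingers":1}
    - {"slide":[0,0,0],"delta_rot":[0,0,0],"fingers":1}

```text
time_s: 19.82
tcp_pos: [0.4604, 0.2068, 0.2628]
eef_rot: [180.0, -0.0, -86.0]
contact_force: [-0.6, -0.2, -0.2]
gripper_width: 0.0881
gripper_force: 0.0
```

```bash
python3 - <<'E'
from h import *
s=cam("side");togo(.4585,.2085,.103)
a=s["image"][135:275,200:350];cv2.imwrite("pics/s9.png",cv2.resize(a,None,fx=4,fy=4,interpolation=cv2.INTER_CUBIC))
E
```

```text
[0.4605 0.2063 0.2629] slide [-0.016  0.012  1.066]
```

View pics/s9.png

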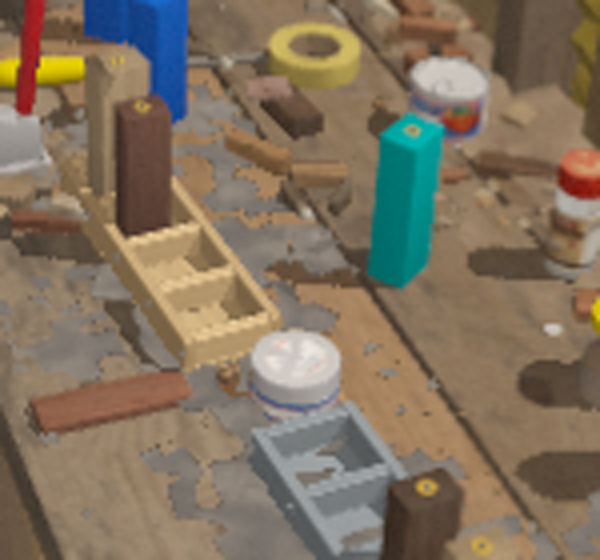

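Two blocks are standing in the grey rack (bushes at (427,488) and (481,546)), and the reddish (142,106) and tall light (118,62) ones are left. The pot and offcut have not moved.

play_rows:
  rows:
    - {"slide":[-0.016,0.012,0.3],"delta_rot":[0,0,0],"fingers":1}
    - {"slide":[0,0,0.3],"delta_rot":[0,0,0],"fingers":1}
    - {"slide":[0,0,0.27],"delta_rot":[0,0,0],"fingers":1}
    - {"slide":[0,0,0.2],"delta_rot":[0,0,0],"fingers":1}
    - {"slide":[0,0,0],"delta_rot":[0,0,0],"fingers":0.3}
    - {"slide":[0,0,0],"delta_rot":[0,0,0],"fingers":0.15}
    - {"slide":[0,0,0],"delta_rot":[0,0,0],"fingers":0.05}
    - {"slide":[0,0,0],"delta_rot":[0,0,0],"fingers":-0.1}

```text
time_s: 20.88
tcp_pos: [0.4592, 0.2095, 0.1036]
eef_rot: [-179.9, 0.1, -86.0]
contact_force: [-0.4, -0.5, 0.0]
gripper_width: 0.0528
gripper_force: 0.0
```

play_rows:
  rows:
    - {"slide":[0,0,0],"delta_rot":[0,0,0],"fingers":-1}
    - {"slide":[0,0,0],"delta_rot":[0,0,0],"fingers":-1}
    - {"slide":[0,0,0],"delta_rot":[0,0,0],"fingers":-1}
    - {"slide":[0,0,-0.05],"delta_rot":[0,0,0],"fingers":-1}
    - {"slide":[0,0,-0.15],"delta_rot":[0,0,0],"fingers":-1}
    - {"slide":[0,0,-0.2],"delta_rot":[0,0,0],"fingers":-1}
    - {"slide":[0,0,-0.15],"delta_rot":[0,0,0],"fingers":-1}
    - {"slide":[0,0,0],"delta_rot":[0,0,0],"fingers":-1}

```text
time_s: 21.88
tcp_pos: [0.4594, 0.2098, 0.1867]
eef_rot: [-179.9, 0.1, -86.0]
contact_force: [0.1, 1.0, -1.9]
gripper_width: 0.04
gripper_force: 24.8
```

```bash
python3 -c "
from h import *
togo(.4918,-.1771,.185)"
```

```text
[0.4594 0.2098 0.1867] slide [ 2.588 -0.036  0.006]
```

play_rows:
  rows:
    - {"slide":[0.15,-0.005,0],"delta_rot":[0,0,0],"fingers":-1}
    - {"slide":[0.35,-0.005,0],"delta_rot":[0,0,0],"fingers":-1}
    - {"slide":[0.4,-0.005,0],"delta_rot":[0,0,0],"fingers":-1}
    - {"slide":[0.4,-0.005,0],"delta_rot":[0,0,0],"fingers":-1}
    - {"slide":[0.4,-0.005,0],"delta_rot":[0,0,0],"fingers":-1}
    - {"slide":[0.4,-0.005,0],"delta_rot":[0,0,0],"fingers":-1}
    - {"slide":[0.3,-0.005,0],"delta_rot":[0,0,0],"fingers":-1}
    - {"slide":[0.18,0,0],"delta_rot":[0,0,0],"fingers":-1}

```text
time_s: 22.88
tcp_pos: [0.4892, -0.1793, 0.1836]
eef_rot: [179.8, 0.0, -86.2]
contact_force: [0.0, 0.3, -1.0]
gripper_width: 0.04
gripper_force: 24.8
```

play_rows:
  rows:
    - {"slide":[0,0,0],"delta_rot":[0,0,0],"fingers":-1}
    - {"slide":[0,0,0],"delta_rot":[0,0,0],"fingers":-1}
    - {"slide":[0,0,0.1],"delta_rot":[0,0,0],"fingers":-1}
    - {"slide":[0,0,0.1],"delta_rot":[0,0,0],"fingers":-1}
    - {"slide":[0,0,0],"delta_rot":[0,0,0],"fingers":-1}

```text
time_s: 23.5
tcp_pos: [0.4895, -0.176, 0.1531]
eef_rot: [179.8, 0.0, -86.0]
contact_force: [-0.3, -0.7, -1.9]
gripper_width: 0.0399
gripper_force: 24.8
```

```bash
python3 -c "
from h import *
togo(.4918,-.1771,.103)
s=cam('side');crop(s,255,190,90,90,6,'pics/s10.png')"
```

```text
[ 0.4895 -0.176   0.1531] slide [ 0.009 -0.016  0.334]
```

View pics/s10.png

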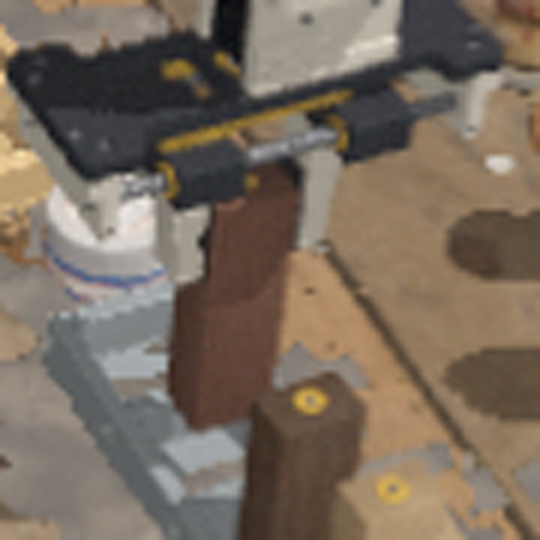

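The reddish block hangs vertically over pocket 2, with its foot at (205,425), clear of the dark block (310,402). I lower it, watching for contact.

play_rows:
  rows:
    - {"slide":[0.007,-0.012,0.08],"delta_rot":[0,0,0],"fingers":-1}
    - {"slide":[0,0,0.1],"delta_rot":[0,0,0],"fingers":-1}
    - {"slide":[0,0,0.08],"delta_rot":[0,0,0],"fingers":-1}
    - {"slide":[0,0,0.04],"delta_rot":[0,0,0],"fingers":-1}
    - {"slide":[0,0,0.02],"delta_rot":[0,0,0],"fingers":-1}
    - {"slide":[0,0,0.012],"delta_rot":[0,0,0],"fingers":-1}
    - {"slide":[0,0,0],"delta_rot":[0,0,0],"fingers":-1}

```text
time_s: 24.42
tcp_pos: [0.4928, -0.1775, 0.1054]
eef_rot: [-180.0, -0.0, -86.0]
contact_force: [0.0, -0.0, -0.6]
gripper_width: 0.04
gripper_force: 24.8
```

play_rows:
  rows:
    - {"slide":[0,0,0.005],"delta_rot":[0,0,0],"fingers":-1}
    - {"slide":[0,0,0],"delta_rot":[0,0,0],"fingers":-1}

```text
time_s: 24.68
tcp_pos: [0.4927, -0.1775, 0.1046]
eef_rot: [-180.0, -0.0, -86.0]
contact_force: [-0.5, 0.4, -1.5]
gripper_width: 0.0401
gripper_force: 24.8
```

play_rows:
  rows:
    - {"slide":[0,0,0.005],"delta_rot":[0,0,0],"fingers":-1}
    - {"slide":[0,0,0],"delta_rot":[0,0,0],"fingers":-1}

```text
time_s: 24.92
tcp_pos: [0.4926, -0.1775, 0.1037]
eef_rot: [-180.0, 0.0, -86.0]
contact_force: [-0.6, 0.5, -1.4]
gripper_width: 0.0399
gripper_force: 24.8
```

play_rows:
  rows:
    - {"slide":[0,0,0.005],"delta_rot":[0,0,0],"fingers":-1}
    - {"slide":[0,0,0],"delta_rot":[0,0,0],"fingers":-1}

```text
time_s: 25.18
tcp_pos: [0.4927, -0.1775, 0.103]
eef_rot: [-180.0, -0.0, -86.0]
contact_force: [0.1, 0.4, -1.8]
gripper_width: 0.0403
gripper_force: 24.8
```

play_rows:
  rows:
    - {"slide":[0,0,0.005],"delta_rot":[0,0,0],"fingers":-1}
    - {"slide":[0,0,0],"delta_rot":[0,0,0],"fingers":-1}

```text
time_s: 25.42
tcp_pos: [0.4928, -0.1777, 0.1029]
eef_rot: [-180.0, -0.0, -86.0]
contact_force: [-1.5, 0.3, 6.2]
gripper_width: 0.0401
gripper_force: 24.8
```

Seated. I release and go to the tall block.

play_rows:
  rows:
    - {"slide":[0,0,-0.003],"delta_rot":[0,0,0],"fingers":0}
    - {"slide":[0,0,0],"delta_rot":[0,0,0],"fingers":0.2}
    - {"slide":[0,0,0],"delta_rot":[0,0,0],"fingers":1}
    - {"slide":[0,0,0],"delta_rot":[0,0,0],"fingers":1}
    - {"slide":[0,0,0],"delta_rot":[0,0,0],"fingers":1}
    - {"slide":[0,0,-0.2],"delta_rot":[0,0,0],"fingers":1}
    - {"slide":[0,0,-0.4],"delta_rot":[0,0,0],"fingers":1}
    - {"slide":[0,0,-0.4],"delta_rot":[0,0,0],"fingers":1}

```text
time_s: 26.42
tcp_pos: [0.4922, -0.1775, 0.2542]
eef_rot: [179.9, -0.0, -86.0]
contact_force: [1.3, -0.1, 0.0]
gripper_width: 0.0875
gripper_force: 0.0
```

play_rows:
  rows:
    - {"slide":[0,0,-0.1],"delta_rot":[0,0,0],"fingers":1}
    - {"slide":[-0.37,0.005,0],"delta_rot":[0,0,0],"fingers":1}
    - {"slide":[-0.37,0.005,0],"delta_rot":[0,0,0],"fingers":1}
    - {"slide":[-0.37,0.005,0],"delta_rot":[0,0,0],"fingers":1}
    - {"slide":[-0.37,0.005,0],"delta_rot":[0,0,0],"fingers":1}
    - {"slide":[-0.37,0.005,0],"delta_rot":[0,0,0],"fingers":1}
    - {"slide":[-0.37,0.005,0],"delta_rot":[0,0,0],"fingers":1}
    - {"slide":[-0.37,0.005,0],"delta_rot":[0,0,0],"fingers":1}

```text
time_s: 27.42
tcp_pos: [0.4597, 0.2114, 0.2672]
eef_rot: [180.0, -0.0, -86.0]
contact_force: [0.5, 0.1, 0.4]
gripper_width: 0.0879
gripper_force: 0.0
```

play_rows:
  rows:
    - {"slide":[-0.38,0.005,0],"delta_rot":[0,0,0],"fingers":1}
    - {"slide":[0,0,0],"delta_rot":[0,0,0],"fingers":1}
    - {"slide":[0,0,0],"delta_rot":[0,0,0],"fingers":1}

```text
time_s: 27.8
tcp_pos: [0.4553, 0.2664, 0.2668]
eef_rot: [179.9, -0.1, -86.0]
contact_force: [-0.0, -0.4, -0.5]
gripper_width: 0.0875
gripper_force: 0.0
```

```bash
python3 -c "
from h import *
togo(.4555,.2695,.113)"
```

```text
[0.4553 0.2664 0.2668] slide [-0.022 -0.004  1.026]
```

play_rows:
  rows:
    - {"slide":[-0.022,-0.004,0.3],"delta_rot":[0,0,0],"fingers":1}
    - {"slide":[0,0,0.3],"delta_rot":[0,0,0],"fingers":1}
    - {"slide":[0,0,0.27],"delta_rot":[0,0,0],"fingers":1}
    - {"slide":[0,0,0.16],"delta_rot":[0,0,0],"fingers":1}
    - {"slide":[0,0,0],"delta_rot":[0,0,0],"fingers":0.4}
    - {"slide":[0,0,0],"delta_rot":[0,0,0],"fingers":0.25}
    - {"slide":[0,0,0],"delta_rot":[0,0,0],"fingers":0.15}
    - {"slide":[0,0,0],"delta_rot":[0,0,0],"fingers":0}
  squeeze: 30

```text
time_s: 28.8
tcp_pos: [0.4565, 0.2702, 0.1141]
eef_rot: [-179.9, 0.1, -86.0]
contact_force: [-0.8, 0.1, 0.5]
gripper_width: 0.0534
gripper_force: 0.0
```

play_rows:
  rows:
    - {"slide":[0,0,0],"delta_rot":[0,0,0],"fingers":-1}
    - {"slide":[0,0,0],"delta_rot":[0,0,0],"fingers":-1}
    - {"slide":[0,0,0],"delta_rot":[0,0,0],"fingers":-1}
    - {"slide":[0,0,-0.05],"delta_rot":[0,0,0],"fingers":-1}
    - {"slide":[0,0,-0.15],"delta_rot":[0,0,0],"fingers":-1}
    - {"slide":[0,0,-0.2],"delta_rot":[0,0,0],"fingers":-1}
    - {"slide":[0,0,-0.15],"delta_rot":[0,0,0],"fingers":-1}
    - {"slide":[0,0,0],"delta_rot":[0,0,0],"fingers":-1}

```text
time_s: 29.8
tcp_pos: [0.4567, 0.2705, 0.1973]
eef_rot: [-179.9, 0.1, -86.0]
contact_force: [0.0, -0.4, -2.1]
gripper_width: 0.0456
gripper_force: 29.2
```

```bash
python3 -c "
from h import *
togo(.4873,-.1112,.195)"
```

```text
[0.4567 0.2705 0.1973] slide [ 2.553 -0.027  0.01 ]
```

play_rows:
  rows:
    - {"slide":[0.15,-0.005,0],"delta_rot":[0,0,0],"fingers":-1}
    - {"slide":[0.35,-0.005,0],"delta_rot":[0,0,0],"fingers":-1}
    - {"slide":[0.4,-0.005,0],"delta_rot":[0,0,0],"fingers":-1}
    - {"slide":[0.4,-0.005,0],"delta_rot":[0,0,0],"fingers":-1}
    - {"slide":[0.4,-0.005,0],"delta_rot":[0,0,0],"fingers":-1}
    - {"slide":[0.4,0,0],"delta_rot":[0,0,0],"fingers":-1}
    - {"slide":[0.3,0,0],"delta_rot":[0,0,0],"fingers":-1}
    - {"slide":[0.15,0,0],"delta_rot":[0,0,0],"fingers":-1}

```text
time_s: 30.8
tcp_pos: [0.4847, -0.1143, 0.1943]
eef_rot: [179.9, 0.0, -86.2]
contact_force: [0.1, 0.7, -2.7]
gripper_width: 0.0459
gripper_force: 29.2
```

play_rows:
  rows:
    - {"slide":[0,0,0],"delta_rot":[0,0,0],"fingers":-1}
    - {"slide":[0,0,0],"delta_rot":[0,0,0],"fingers":-1}
    - {"slide":[0,0,0.1],"delta_rot":[0,0,0],"fingers":-1}
    - {"slide":[0,0,0.1],"delta_rot":[0,0,0],"fingers":-1}
    - {"slide":[0,0,0],"delta_rot":[0,0,0],"fingers":-1}

```text
time_s: 31.42
tcp_pos: [0.4852, -0.1111, 0.1637]
eef_rot: [179.8, 0.0, -86.0]
contact_force: [0.5, -0.7, -1.9]
gripper_width: 0.0452
gripper_force: 29.2
```

```bash
python3 -c "
from h import *
togo(.4873,-.1112,.113)
s=cam('side');crop(s,245,170,90,90,6,'pics/s11.png')"
```

```text
[ 0.4852 -0.1111  0.1637] slide [ 0.002 -0.015  0.338]
```

View pics/s11.png

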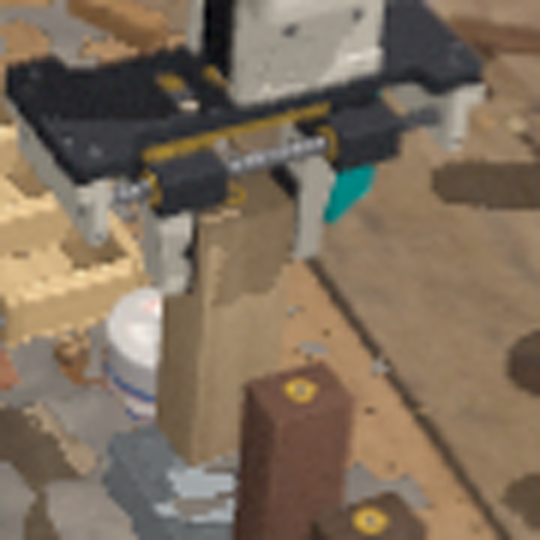

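The tall block hangs vertically over pocket 1, with its foot at (190,462), clear of the reddish block (300,390). I lower it.

play_rows:
  rows:
    - {"slide":[0.002,-0.012,0.08],"delta_rot":[0,0,0],"fingers":-1}
    - {"slide":[0,0,0.1],"delta_rot":[0,0,0],"fingers":-1}
    - {"slide":[0,0,0.08],"delta_rot":[0,0,0],"fingers":-1}
    - {"slide":[0,0,0.04],"delta_rot":[0,0,0],"fingers":-1}
    - {"slide":[0,0,0.02],"delta_rot":[0,0,0],"fingers":-1}
    - {"slide":[0,0,0.012],"delta_rot":[0,0,0],"fingers":-1}
    - {"slide":[0,0,0],"delta_rot":[0,0,0],"fingers":-1}

```text
time_s: 32.35
tcp_pos: [0.4884, -0.1117, 0.1161]
eef_rot: [-180.0, -0.0, -86.0]
contact_force: [0.3, -0.1, -1.4]
gripper_width: 0.0456
gripper_force: 29.2
```

play_rows:
  rows:
    - {"slide":[0,0,0.007],"delta_rot":[0,0,0],"fingers":-1}
    - {"slide":[0,0,0],"delta_rot":[0,0,0],"fingers":-1}

```text
time_s: 32.6
tcp_pos: [0.4883, -0.1117, 0.1149]
eef_rot: [-180.0, 0.0, -86.0]
contact_force: [0.1, 0.3, -2.1]
gripper_width: 0.0459
gripper_force: 29.2
```

play_rows:
  rows:
    - {"slide":[0,0,0.005],"delta_rot":[0,0,0],"fingers":-1}
    - {"slide":[0,0,0],"delta_rot":[0,0,0],"fingers":-1}

```text
time_s: 32.85
tcp_pos: [0.4882, -0.1117, 0.114]
eef_rot: [180.0, -0.0, -86.0]
contact_force: [-0.5, -0.4, -1.7]
gripper_width: 0.0453
gripper_force: 29.2
```

play_rows:
  rows:
    - {"slide":[0,0,0.005],"delta_rot":[0,0,0],"fingers":-1}
    - {"slide":[0,0,0],"delta_rot":[0,0,0],"fingers":-1}

```text
time_s: 33.1
tcp_pos: [0.4884, -0.1117, 0.1138]
eef_rot: [-180.0, -0.0, -86.0]
contact_force: [-2.2, 0.5, 3.8]
gripper_width: 0.0458
gripper_force: 29.2
```

Seated. I release, rise and check.

play_rows:
  rows:
    - {"slide":[0,0,-0.002],"delta_rot":[0,0,0],"fingers":0.06}
    - {"slide":[0,0,0],"delta_rot":[0,0,0],"fingers":0.2}
    - {"slide":[0,0,0],"delta_rot":[0,0,0],"fingers":1}
    - {"slide":[0,0,0],"delta_rot":[0,0,0],"fingers":1}
    - {"slide":[0,0,0],"delta_rot":[0,0,0],"fingers":1}
    - {"slide":[0,0,-0.2],"delta_rot":[0,0,0],"fingers":1}
    - {"slide":[0,0,-0.4],"delta_rot":[0,0,0],"fingers":1}
    - {"slide":[0,0,-0.4],"delta_rot":[0,0,0],"fingers":1}

```text
time_s: 34.1
tcp_pos: [0.4878, -0.1117, 0.2652]
eef_rot: [180.0, -0.0, -86.0]
contact_force: [1.6, 0.6, -0.1]
gripper_width: 0.088
gripper_force: 0.0
```

play_rows:
  rows:
    - {"slide":[-0.35,0,-0.1],"delta_rot":[0,0,0],"fingers":1}
    - {"slide":[-0.38,0,0],"delta_rot":[0,0,0],"fingers":1}
    - {"slide":[-0.38,0,0],"delta_rot":[0,0,0],"fingers":1}
    - {"slide":[-0.38,0,0],"delta_rot":[0,0,0],"fingers":1}
    - {"slide":[-0.38,0,0],"delta_rot":[0,0,0],"fingers":1}
    - {"slide":[-0.3,0,0],"delta_rot":[0,0,0],"fingers":1}
    - {"slide":[0,0,0],"delta_rot":[0,0,0],"fingers":1}
    - {"slide":[0,0,0],"delta_rot":[0,0,0],"fingers":1}

```text
time_s: 35.1
tcp_pos: [0.4655, 0.213, 0.2784]
eef_rot: [180.0, -0.0, -86.0]
contact_force: [-0.4, -0.2, -0.1]
gripper_width: 0.0877
gripper_force: 0.0
```

```bash
python3 - <<'E'
from h import *
s=cam("side");t=cam("top")
a=cv2.resize(s["image"][175:325,205:345],(560,600),interpolation=cv2.INTER_CUBIC);cv2.imwrite("pics/s12.png",a)
E
```

```text
(no output)
```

View pics/s12.png

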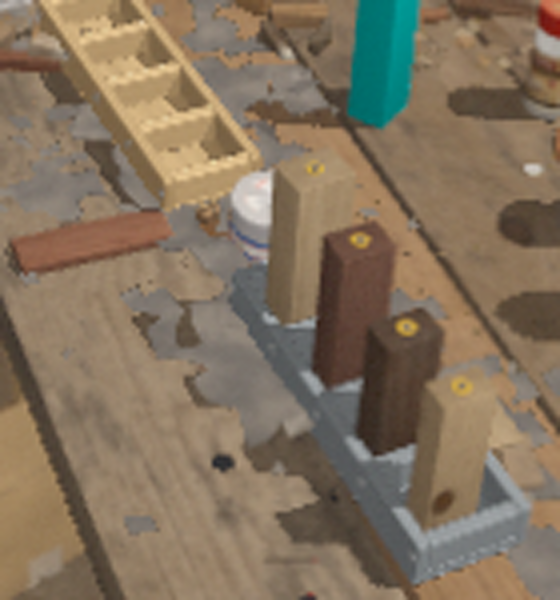

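All four blocks stand upright in the grey rack in the original order (bushes at (315,168), (360,240), (407,327), (461,385)). The plywood rack is empty, and the pot and offcut have not moved. I hand in.

```bash
python3 -c "
from plant import r
print(r.close_job())"
```

```text
the job is handed in; nothing more can be done
None
```

All four blocks stand upright on the grey rack's pocket floors in their original left-to-right order (140, 130, 110, 120), the wax pot and offcut were not moved, and the job was handed in after about 35 s of robot time.

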